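# Lock sample tubes into a carrying rack with its retaining rod

## Task

Get the carrying rack ready: load the two sample tubes waiting in the bench stand into the rack's free holes one after the other, the hole next to the tube already in it first, each pushed fully home, upright and let go. Then pick up the retaining rod by its flat tab and gently thread it through the bushing at one end of the rack, over the tube caps and through the bushing at the other end until its tip shows clearly beyond, and finish still holding it there by the tab, level and still and not forced against the bushings, since a colleague has yet to clip its end. Leave the loaded tube in its hole and do not push the other things on the bench about.

Things in the scene. Friction and masses are not known exactly. Their poses are not given: they have to be found in the camera images.
- rack: carrying rack, fixed: grey block 50 (x) by 126 mm (y), top 59 mm up, with a row of three 16 mm holes, 47 mm deep, along y between two aluminium end cheeks (10 mm thick, centred at y = -68 and +68 mm, 52 mm wide at the foot, 32 mm at the round head, top 154 mm up), each with a brass bushing in its head. Origin on the bench under its middle; x roughly away from the robot, y along the row to the left
- rack_hole_1 (a point): centre of the floor of hole 1 (12 mm above the bench, rack frame y = -38 mm), where a tube already stands
- rack_hole_2 (a point): centre of the floor of hole 2, the middle one (rack frame y = 0), 12 mm above the bench; the hole's mouth is 47 mm higher; to be filled first
- rack_hole_3 (a point): centre of the floor of hole 3 (rack frame y = +38 mm), 12 mm above the bench; mouth 47 mm higher; to be filled second
- bush_right (a point): middle of the bore of the right-hand bushing (rack frame y = -68 mm, 138 mm above the bench). Bore 13.5 mm in diameter and 16 mm long, along the rack's y axis
- bush_left (a point): middle of the bore of the left-hand bushing (rack frame y = +68 mm, 138 mm above the bench), same bore, on the same line
- tube_loaded: capped sample tube like the other two, already standing in hole 1; origin at its foot, z up along it
- stand: white bench stand, fixed: block 50 (x) by 130 mm (y), top 50 mm up, on a foot of 62 by 142 mm, with three 16 mm holes in a row at y = -42, 0 and +42 mm, hole floors 10 mm above the bench; the two waiting tubes are in the end holes, the middle one is empty. Origin on the bench under its middle
- tube_a: capped sample tube, upright in the stand's hole at y = -42 mm: 112 mm tall, barrel 13 mm in diameter with a round bottom, cap 16 mm in diameter over the top 20 mm; 12 g. Origin at its bottom, z up along it. The two waiting tubes are alike: either may go into either hole
- tube_b: the other waiting tube, the same in shape and size, in the end hole of the stand at y = +42 mm; origin at its bottom, z up along it
- rod: retaining rod lying flat on the bench: round steel shaft 10 mm in diameter, 180 mm long, its last 14 mm tapered to a 4 mm nose; at the other end a flat black grip tab 56 x 22 x 10 mm; about 60 g. Origin on the axis where shaft and tab meet; x along the shaft to the tip (the tab reaches from x = 0 to -56 mm), y across the tab's width, z normal to the tab
- rod_tip (a point): the end of the tapered nose, on the rod's axis, 180 mm from rod along its x
- tape_roll: bystander: roll of tape lying flat, 78 mm across, 19 mm high, loose; origin under its middle
- timer: bystander: small bench timer, 48 x 66 x 52 mm, loose; origin under its middle
- petri: bystander: petri dish 60 mm across and 15 mm high, loose; origin under its middle

How it is judged:
By the outcome, as a careful person would: the job done as asked, in the order asked, and still so for the second after the job is handed in, while the arm keeps its last pose, push and grip.
It also fails if it takes over 72 s, if anything falls off the work surface, if the arm or the gripper's body presses on something with over 40 N, if the wrist force passes 120 N, or if a joint passes its speed limit or range.

## Robot

A 7-joint arm with a two-finger parallel gripper is mounted at the origin on a cart in front of the work surface, level with it; the furniture and walls round the work are solid. World frame = base frame: x ahead of the robot, y to its left, z up, the work surface at z = 0. Lengths are in mm, angles in rad, forces in N, time in s.
With the tool pointing down it reaches from about 375 to 925 mm from the base axis. Payload 3.1 kg.
Tool frame: the origin (TCP) lies where the fingers leave the gripper's body, on its centre line; the fingertips stand 73 mm ahead of it and the grasp point (between the pads) lies 54 mm ahead of it; z points along the fingers, y is the line along which they close (so a half turn about z gives the same grasp; the last joint's range is limited). The gripper opens to 85 mm and grips with 20 to 120 N. Pads are 22 mm wide; open, the fingers measure 114 mm over their backs; the gripper's body (76 mm by 85 mm) begins 54 mm behind the grasp point. The pads swing forward as they close: fully open they stand 13 mm farther back than shut.
Start: joints at [-1.246, 0.383, 0.044, 1.598, -0.018, 1.161, -0.05], TCP at [266.686, 592.776, 303.869] pointing down, gripper open.
Joint ranges: [-2.61, 2.61], [-0.41, 2.15], [-1.48, 1.57], [0, 2.5], [-1.57, 4.71], [0.05, 1.97], [-2.85, 2.85]. Speed limits (rad/s): [2.79, 2.79, 3.14, 3.14, 3.14, 3.14, 3.14].

## Interface

Orientations are given as a rotation vector (axis times angle).
In Python, from cell import robot gives the robot as it stands.
- The arm moves only by the shell command python3 drive.py FILE [OPENING] [FORCE], which reads ROWS from the file FILE. ROWS is a JSON list of rows, 1 to 12 of them, each of 6 numbers: dx, dy, dz in units of 5 mm, then a rotation vector rx, ry, rz in rad; each row is the pose to reach, as a shift and turn from the pose commanded when the command began, along the tool's axes at that moment; what a row does not reach only later rows make up. A row lasts 1/8 s, in which the tool goes at most 62.5 mm and 0.188 rad, less where a joint would pass 70% of its speed; a pose out of reach is approached as far as the arm can. OPENING is the finger opening in mm, set as the command begins (- or left out keeps the last). The fingers move at their own pace and stop on an object; FORCE is the grip in N (left out, the last holds). Time passes only in rows, so rows that do not move let the fingers close. It prints the time, the measured TCP pose, the force, the opening and the grip force at its end. Input that does not fit is refused with a message, and nothing moves.
- robot.observe(): the state, without advancing time (a new reading comes with each control period).
- robot.grab_frame(name): name is "side" or "top"; returns a dict with "frame" (480x640x3 uint8, red, green, blue), "camera_matrix" (3x3 intrinsics, pixels), "extrinsics" (4x4, takes a point from camera to world coordinates). Camera axes: x right, y up, looking along -z (the intrinsics and any distortion apply to the point x, -y, -z); pixel columns grow to the right and rows downward; lengths in mm; the calibration is good to about 2 mm. A picture is of the moment at which its call begins. There is no depth.
- robot.job_done(): hands the job in; it is judged then, once.
The state is a dict: "clock": time; "joint_positions": joint angles; "dq": joint speeds; "joint_torque": joint torques, N m; "ee_pos": TCP position; "eef_rot": TCP orientation; "contact_force": force on the tool from outside, world axes, zero at the start; "wrist_torque": the same for the moment, N m; "width": finger opening in mm; "grasp_force": force on a finger pad.
Only numpy, scipy, OpenCV 4.12 (cv2) and the standard library are available. Lean on these libraries where they do the work, as an engineer would, in place of code of your own. Each camera call takes 0.05 s, during which the arm holds its last target. There are 200 camera calls.

## Working session

There is one attempt and no reset: what is moved stays moved. The work goes in short steps, Python scripts to look and compute and a shell command to move; the robot and the scene stay as the last step left them, time stands still between calls to the robot, and variables do not carry over. Pictures are saved under pics/ and viewed, at most 10 in all, crops included, and the job is handed in when it is done.

```bash
ls; mkdir -p pics; python3 - <<'E'
from cell import robot
import cv2,numpy as np
s=robot.observe();print({k:np.round(v,3) for k,v in s.items()})
for n in("side","top"):
    f=robot.grab_frame(n);cv2.imwrite(f"pics/{n}0.png",f["frame"][...,::-1]);print(n,f["camera_matrix"],np.round(f["extrinsics"],3),[k for k in f])
E
```

```text
cell.py
drive.py
pics
{'clock': np.float64(0.0), 'joint_positions': array([-1.246,  0.384,  0.044,  1.6  , -0.018,  1.161, -0.05 ]), 'dq': array([-0.   , -0.002, -0.001, -0.001,  0.001, -0.001, -0.   ]), 'joint_torque': array([-0.0000e+00, -4.3346e+01,  1.0240e+00, -2.4951e+01,  1.1000e-02,
        1.1000e-02,  0.0000e+00]), 'ee_pos': array([266.367, 592.065, 302.467]), 'eef_rot': array([-0.659, -3.071,  0.004]), 'contact_force': array([ 0.022,  0.112, -0.454]), 'wrist_torque': array([ 0.006, -0.009, -0.035]), 'grasp_force': np.float64(0.0), 'width': np.float64(85.308)}
side [[596.60553999   0.         331.43139472]
 [  0.         596.60553999 229.16355011]
 [  0.           0.           1.        ]] [[-9.93000e-01 -9.30000e-02  7.40000e-02  6.48333e+02]
 [ 1.18000e-01 -6.81000e-01  7.23000e-01  8.73665e+02]
 [-1.70000e-02  7.26000e-01  6.87000e-01  9.11636e+02]
 [ 0.00000e+00  0.00000e+00  0.00000e+00  1.00000e+00]] ['frame', 'camera_matrix', 'extrinsics']
top [[457.92128967   0.         323.92028099]
 [  0.         457.92128967 231.78851272]
 [  0.           0.           1.        ]] [[-2.000000e-03  9.950000e-01 -1.040000e-01  4.246310e+02]
 [-1.000000e+00  1.000000e-03  2.700000e-02  9.764000e+00]
 [ 2.700000e-02  1.040000e-01  9.940000e-01  1.261306e+03]
 [ 0.000000e+00  0.000000e+00  0.000000e+00  1.000000e+00]] ['frame', 'camera_matrix', 'extrinsics']
```
View pics/top0.png

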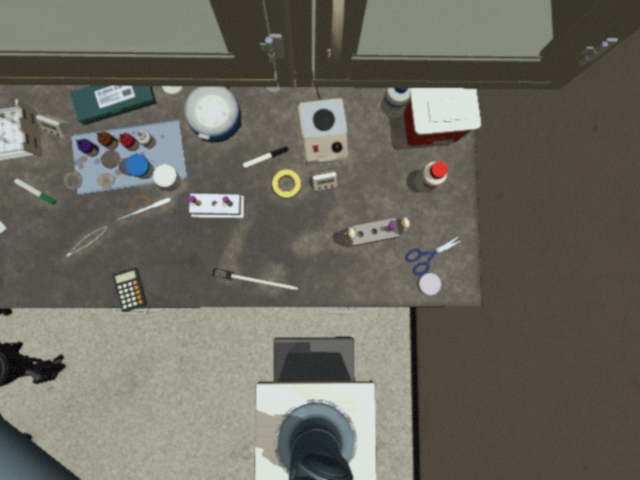

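View pics/side0.png

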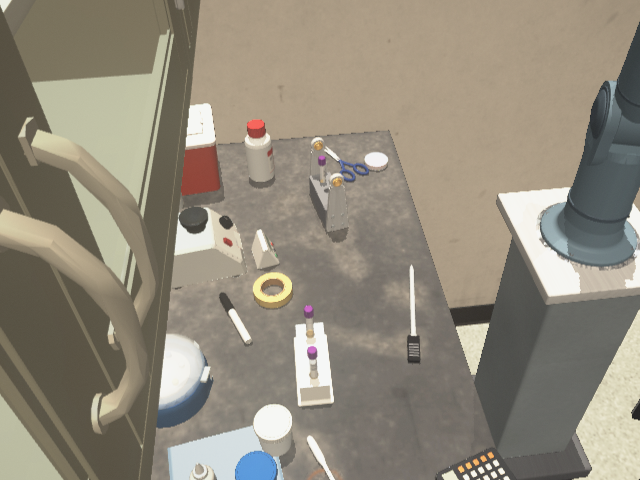

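Top: stand about (216,205), rack (377,231), rod from tab (222,274) to tip (297,289). Side: caps at (309,312), (313,352) and (322,160), bushings at (318,144) and (337,180). I'll crop in for detail.

```bash
python3 - <<'E'
import cv2,numpy as np
t=cv2.imread("pics/top0.png");s=cv2.imread("pics/side0.png")
def c(im,x,y,w,h,W,H): return cv2.resize(im[y:y+h,x:x+w],(W,H),interpolation=cv2.INTER_CUBIC)
out=np.zeros((600,800,3),np.uint8)
out[:300,:400]=c(t,340,205,80,60,400,300)   # 5x
out[:300,400:]=c(t,180,180,80,60,400,300)
out[300:,:400]=c(s,295,130,80,60*2,400,600)[:300]
out[300:,400:]=c(s,280,300,120,90,400,300)
cv2.imwrite("pics/crop0.png",out)
for n,im in(("top",t),("side",s)):
    h=cv2.cvtColor(im,cv2.COLOR_BGR2HSV)
    for nm,lo,hi in(("purple",(135,70,40),(165,255,255)),("brass",(10,70,110),(25,255,255)),("yellow",(22,120,100),(35,255,255))):
        m=cv2.inRange(h,lo,hi);k,_,st,ce=cv2.connectedComponentsWithStats(m)
        print(n,nm,[(st[i].tolist(),ce[i].round(1).tolist()) for i in range(1,k) if st[i,4]>5])
E
```

```text
top purple [([82, 142, 12, 11, 48], [88.0, 148.0]), ([93, 147, 5, 3, 9], [95.1, 147.7]), ([188, 196, 7, 6, 34], [191.1, 198.5]), ([223, 197, 6, 5, 24], [225.3, 199.2]), ([389, 223, 7, 7, 34], [391.7, 225.6])]
top brass [([278, 174, 18, 18, 84], [286.2, 182.3]), ([131, 197, 7, 8, 16], [133.2, 200.3]), ([144, 196, 8, 9, 23], [148.5, 199.9]), ([196, 201, 4, 3, 8], [197.8, 201.9]), ([138, 213, 9, 3, 16], [141.6, 214.4]), ([401, 219, 4, 9, 22], [402.5, 223.0]), ([348, 230, 3, 8, 16], [348.9, 233.3]), ([133, 280, 7, 14, 48], [135.8, 287.0]), ([137, 295, 4, 4, 15], [138.6, 296.6]), ([138, 300, 5, 4, 16], [140.0, 301.5])]
top yellow [([282, 171, 13, 5, 31], [287.7, 173.4]), ([276, 175, 4, 7, 11], [277.5, 178.5]), ([274, 185, 4, 5, 10], [275.5, 186.8]), ([276, 191, 5, 3, 8], [277.6, 191.9]), ([292, 191, 6, 5, 10], [294.2, 193.1])]
side purple [([318, 156, 7, 9, 56], [321.2, 160.0]), ([304, 305, 9, 13, 93], [308.0, 310.7]), ([308, 346, 9, 9, 58], [311.7, 349.9])]
side brass [([314, 141, 9, 9, 66], [318.0, 145.4]), ([332, 178, 10, 9, 69], [336.8, 181.8]), ([320, 180, 3, 3, 7], [321.3, 181.0]), ([254, 273, 12, 10, 15], [259.8, 276.8]), ([270, 272, 6, 1, 6], [272.5, 272.0]), ([277, 272, 12, 6, 13], [282.6, 274.1]), ([260, 278, 26, 19, 237], [271.7, 285.2]), ([253, 289, 40, 20, 252], [273.8, 301.4]), ([307, 330, 6, 8, 39], [309.6, 333.1]), ([487, 452, 7, 7, 35], [490.1, 454.8]), ([480, 455, 7, 7, 36], [482.9, 458.1]), ([472, 458, 8, 8, 39], [475.4, 461.6]), ([465, 462, 7, 8, 39], [468.1, 465.2]), ([457, 465, 8, 8, 39], [460.7, 468.7]), ([308, 469, 17, 11, 56], [315.7, 472.9]), ([333, 471, 9, 9, 21], [336.8, 474.7])]
side yellow []
```

View pics/crop0.png

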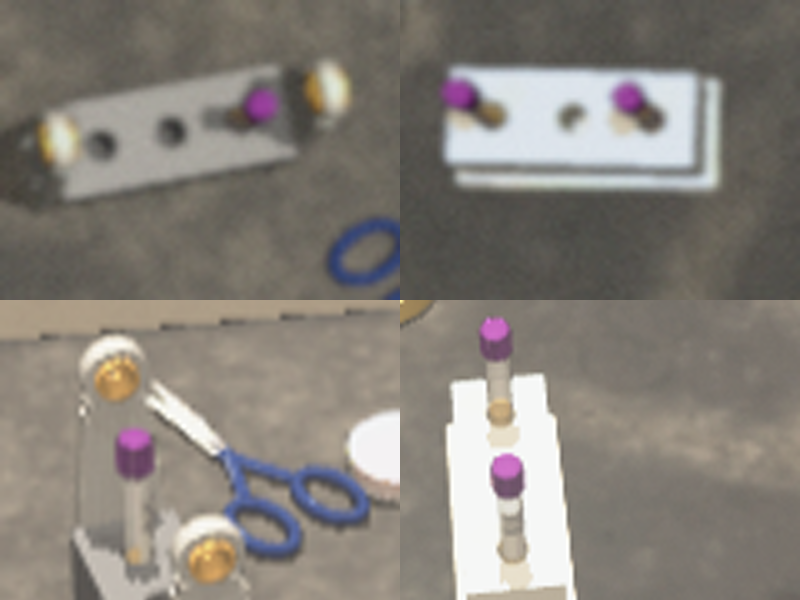

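The crops show rack hole mouths 2 and 3 at about top (374,231) and (360,234), and the empty stand hole at (214,203). The caps are clear, and the brass faces in the side view are at (318,145) and (337,181). Next I'll compute poses.

```bash
cat > h.py <<'E'
import numpy as np,cv2
from scipy.optimize import least_squares
from scipy.spatial.transform import Rotation as Ro
from cell import robot
def proj(f,P):
    E=f["extrinsics"];K=f["camera_matrix"]
    p=(np.atleast_2d(P)-E[:3,3])@E[:3,:3]; p=p*[1,-1,-1]; q=p@K.T
    return q[:,:2]/q[:,2:]
def ray(f,u,z):
    E=f["extrinsics"];d=np.linalg.inv(f["camera_matrix"])@[u[0],u[1],1.];d=E[:3,:3]@(d*[1,-1,-1])
    return E[:3,3]+d*(z-E[2,3])/d[2]
def tri(f,g,u,v): return least_squares(lambda P:np.r_[proj(f,P)[0]-u,proj(g,P)[0]-v],[500.,0,100])
def W(p,P): # x,y,yaw + local pts
    c,s=np.cos(p[2]),np.sin(p[2]);P=np.atleast_2d(P)
    return np.c_[p[0]+c*P[:,0]-s*P[:,1],p[1]+s*P[:,0]+c*P[:,1],P[:,2]]
def to_tool(dp,R=None):
    s=robot.observe();R=Ro.from_rotvec(s["eef_rot"]) if R is None else R
    return R.inv().apply(dp)
def blobs(f,lo,hi,a=5):
    h=cv2.cvtColor(f["frame"],cv2.COLOR_RGB2HSV);m=cv2.inRange(h,np.array(lo),np.array(hi))
    k,_,st,ce=cv2.connectedComponentsWithStats(m);return [(ce[i].round(1),st[i,4]) for i in range(1,k) if st[i,4]>a],m
E
python3 - <<'E'
from h import *
t=robot.grab_frame("top");s=robot.grab_frame("side")
c=lambda x,y,ox,oy:np.array([(x+.5)/5-.5+ox,(y+.5)/5-.5+oy])
for u,v in(((391.7,225.6),(321.2,160)),((191.1,198.5),(311.7,349.9)),((225.3,199.2),(308,310.7))):
    r=tri(t,s,u,v);print("cap",r.x.round(1),r.fun.round(2))
h2,h3=c(171,132,340,205),c(102,146,340,205)
print("h2",ray(t,h2,59).round(1),"h3",ray(t,h3,59).round(1),"stand mid",ray(t,c(172,118,180,180),50).round(1))
obs=[(t,[0,0,59],h2),(t,[0,38,59],h3),(t,[0,-38,115],(391.7,225.6)),(s,[0,-38,114],(321.2,160)),(s,[0,76,138],(336.8,181.8)),(s,[0,-60,138],(318,145.4))]
r=least_squares(lambda p:np.concatenate([proj(f,W(p,P))[0]-u for f,P,u in obs]),[500,-150,-.2]);print("rack",r.x.round(3),r.fun.round(2))
obs=[(t,[0,0,50],c(172,118,180,180)),(t,[0,42,113],(191.1,198.5)),(t,[0,-42,113],(225.3,199.2)),(s,[0,42,112],(311.7,349.9)),(s,[0,-42,112],(308,310.7))]
r=least_squares(lambda p:np.concatenate([proj(f,W(p,P))[0]-u for f,P,u in obs]),[500,250,0]);print("stand",r.x.round(3),r.fun.round(2))
# rod
for n,f,box in(("top",t,(205,260,100,36)),("side",s,(395,255,40,115))):
    x,y,w,h=box;g=cv2.cvtColor(f["frame"],cv2.COLOR_RGB2GRAY)[y:y+h,x:x+w]
    for nm,m in(("shaft",g>130),("tab",g<38)):
        k,l,st,ce=cv2.connectedComponentsWithStats(m.astype(np.uint8));i=1+np.argmax(st[1:,4]);q=np.argwhere(l==i)[:,::-1]+[x,y]
        rr=cv2.minAreaRect(q.astype(np.float32));b=cv2.boxPoints(rr);e=np.array(sorted([((b[j]+b[(j+1)%4])/2) for j in range(4)],key=lambda m:-np.hypot(*(m-b.mean(0)))))[:2]
        print(n,nm,st[i,4],np.array(rr[1]).round(1),e.round(1).tolist(),[ray(f,a,5).round(1).tolist() for a in e])
E
```

```text
cap [ 559.6 -193.4  111.9] [-0.1   0.48 -0.43 -0.06]
cap [627.5 312.3 117.3] [-0.05  0.24 -0.15 -0.02]
cap [626.4 227.9 112.1] [-0.09  0.43 -0.3  -0.04]
h2 [ 552.6 -155.2   59. ] h3 [ 545.1 -118.4   59. ] stand mid [627.6 269.2  50. ]
rack [ 5.52100e+02 -1.54922e+02  1.90000e-01] [-0.09  0.19 -0.32  0.07 -0.35  0.45 -0.28 -0.5  -0.13 -0.17 -0.28 -0.28]
stand [ 6.27036e+02  2.69078e+02 -1.60000e-02] [ 0.04  0.2   0.9   0.46  0.18  0.37 -0.21  1.27 -0.34 -0.39]
top shaft 284 [67.5  4.4] [[230.89999389648438, 275.5], [297.20001220703125, 288.0]] [[436.5, 228.6, 5.0], [402.2, 48.6, 5.0]]Traceback (most recent call last):
  File "<stdin>", line 16, in <module>
    return _wrapfunc(a, 'argmax', axis=axis, out=out, **kwds)
    return bound(*args, **kwds)
ValueError: attempt to get argmax of an empty sequence
```

```bash
cat >> h.py <<'E'
def goal(x,y,z,ang):
    "delta in tool axes from measured pose to TCP xyz, pointing down, tool y at world angle ang (mod pi)"
    s=robot.observe();R=Ro.from_rotvec(s["eef_rot"]);cy,sy=np.cos(ang),np.sin(ang);ty=np.array([cy,sy,0]);tz=np.array([0,0,-1.])
    best=min((R.inv()*Ro.from_matrix(np.c_[k*np.cross(ty,tz),k*ty,tz]) for k in(1,-1)),key=lambda r:r.magnitude())
    print("d",R.inv().apply(np.array([x,y,z])-s["ee_pos"]).round(1),"rot",best.as_rotvec().round(3),"t",round(float(s["clock"]),2),"j",s["joint_positions"].round(2))
E
python3 -c "
from h import *
goal(626.3,227.3,260,.19)"
```

```text
d [-477.9 -185.2   43.3] rot [-0.002  0.001  0.958] t 0.2 j [-1.25  0.38  0.04  1.6  -0.02  1.16 -0.05]
```

The rows are not in the units I measure in: shifts go in units of 5 mm. I convert before sending: -478 mm is -95.6, -450 mm is -90.

```bash
echo '[[-10,-4,0,0,0,0.1],[-20,-8,0,0,0,0.2],[-30,-12,0,0,0,0.3],[-40,-16,2,0,0,0.4],[-50,-19.6,3,0,0,0.5],[-60,-23.4,4,0,0,0.6],[-70,-27.2,5,0,0,0.7],[-80,-31,6,0,0,0.8],[-90,-34.8,7,0,0,0.9],[-95.6,-37,8.2,0,0,0.958],[-95.6,-37,8.2,0,0,0.958],[-95.6,-37,8.2,0,0,0.958]]' > path.dat && python3 drive.py path.dat 50
python3 - <<'E'
from h import *
goal(626.3,227.3,205,.19)
for n in("top","side"):
    f=robot.grab_frame(n);cv2.imwrite(f"pics/{n}1.png",f["frame"][...,::-1])
    print(n,[b for b in blobs(f,(135,70,40),(165,255,255))[0]])
t=cv2.imread("pics/top1.png")[140:290,150:310];s=cv2.imread("pics/side1.png")[220:400,240:400]
cv2.imwrite("pics/c1.png",np.hstack([cv2.resize(t,(400,375)),cv2.resize(s,(400,375))]))
E
```

```text
clock: 1.7
ee_pos: [625.5, 230.3, 262.4]
eef_rot: [-1.995, -2.423, -0.0]
contact_force: [-0.4, 1.3, 0.3]
width: 50.0
grasp_force: 0.0
d [-3.3  0.3 57.4] rot [-0.002 -0.002  0.003] t 1.7 j [-0.71  0.47  0.39  1.61 -0.2   1.1  -0.07]
top [(array([ 89.5, 147.9]), np.int32(56)), (array([224.9, 199.4]), np.int32(30)), (array([391.8, 225.5]), np.int32(33))]
side [(array([308.1, 310.8]), np.int32(99)), (array([311.7, 352.1]), np.int32(84))]
```

View pics/c1.png

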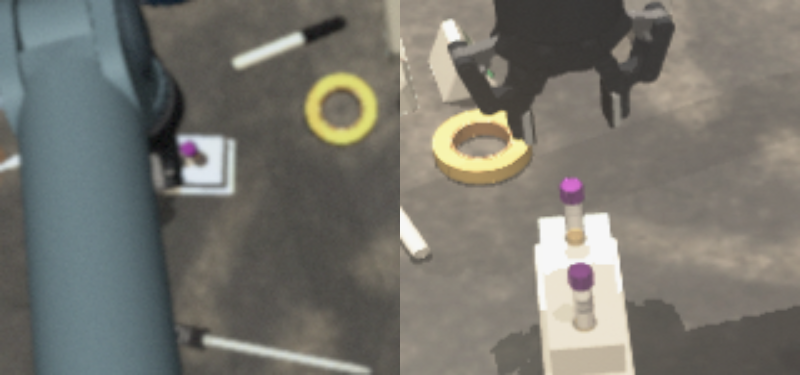

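The side crop shows the open fingers straddling above tube a's cap, at about (308,311) in the full image. I'll descend and check the residual before closing.

```bash
echo '[[0,0,6,0,0,0],[0,0,8,0,0,0],[0,0,8,0,0,0]]' > path.dat && python3 drive.py path.dat 40
python3 -c "
from h import *
goal(626.3,227.3,168,.19)"
```

```text
clock: 2.17
ee_pos: [625.5, 229.1, 221.9]
eef_rot: [-1.997, -2.423, 0.003]
contact_force: [0.1, -1.3, 0.4]
width: 39.8
grasp_force: 0.0
d [-1.9  0.6 53.9] rot [-0.002 -0.     0.002] t 2.17 j [-0.7   0.51  0.38  1.64 -0.22  1.04 -0.06]
```

```bash
echo '[[-0.2,0.1,6,0,0,0],[-0.2,0.1,10.8,0,0,0],[-0.2,0.1,10.8,0,0,0],[-0.2,0.1,10.8,0,0,0],[-0.2,0.1,10.8,0,0,0]]' > path.dat && python3 drive.py path.dat 40
python3 -c "
from h import *
goal(626.3,227.3,168,.19)"
```

```text
clock: 2.8
ee_pos: [628.6, 227.5, 170.9]
eef_rot: [2.0, 2.421, 0.005]
contact_force: [-0.3, -0.1, 0.5]
width: 39.6
grasp_force: 0.0
d [ 0.2 -2.3  2.9] rot [ 0.003 -0.001  0.   ] t 2.8 j [-0.68  0.57  0.37  1.67 -0.24  0.95 -0.04]
```

To row units: -2 mm is -0.4, 2 mm is 0.4.

```bash
echo '[[0,-0.4,0.4,0,0,0],[0,-0.4,0.4,0,0,0],[0,-0.4,0.4,0,0,0]]' > path.dat && python3 drive.py path.dat 40
python3 -c "
from h import *
goal(626.3,227.3,168,.19)"; echo '[[0,0,0,0,0,0],[0,0,0,0,0,0],[0,0,0,0,0,0],[0,0,0,0,0,0]]' > path.dat && python3 drive.py path.dat 10 30
```

```text
clock: 3.18
ee_pos: [625.4, 226.7, 166.9]
eef_rot: [-2.001, -2.422, -0.0]
contact_force: [-0.9, 0.5, -0.9]
width: 39.9
grasp_force: 0.0
d [ 0.4  1.  -1.1] rot [ 0. -0.  0.] t 3.17 j [-0.68  0.57  0.36  1.67 -0.24  0.94 -0.04]
clock: 3.68
ee_pos: [625.6, 226.7, 166.9]
eef_rot: [2.001, 2.422, 0.0]
contact_force: [-0.5, -0.9, 0.7]
width: 15.1
grasp_force: 29.2
```

```bash
echo '[[0,0,-4,0,0,0],[0,0,-10,0,0,0],[0,0,-18,0,0,0],[0,0,-26,0,0,0],[0,0,-33,0,0,0],[0,0,-33,0,0,0]]' > path.dat && python3 drive.py path.dat
python3 -c "
from h import *
goal(552.1,-154.9,332,.19)"
```

```text
clock: 4.42
ee_pos: [627.4, 226.8, 337.9]
eef_rot: [1.999, 2.419, 0.013]
contact_force: [0.4, -0.0, 0.1]
width: 15.0
grasp_force: 29.3
d [-360.7 -145.9    3.7] rot [ 0.009 -0.002 -0.   ] t 4.42 j [-0.72  0.4   0.42  1.54 -0.17  1.23 -0.09]
```

To row units: -361 mm is -72.2, -350 mm is -70.

```bash
echo '[[-6,-2.4,0,0,0,0],[-15,-6,0,0,0,0],[-25,-10,0,0,0,0],[-35,-14,0,0,0,0],[-45,-18.2,0,0,0,0],[-55,-22.2,0,0,0,0],[-64,-26,0,0,0,0],[-70,-28.4,0,0,0,0],[-72.2,-29.2,0,0,0,0],[-72.2,-29.2,0,0,0,0],[-72.2,-29.2,0,0,0,0],[-72.2,-29.2,0,0,0,0]]' > path.dat && python3 drive.py path.dat
python3 - <<'E'
from h import *
goal(552.1,-154.9,270,.19)
for n in("top","side"):
    f=robot.grab_frame(n);cv2.imwrite(f"pics/{n}2.png",f["frame"][...,::-1])
    print(n,[b for b in blobs(f,(135,70,40),(165,255,255))[0]])
E
```

```text
clock: 5.92
ee_pos: [550.9, -153.2, 331.7]
eef_rot: [-1.996, -2.425, -0.001]
contact_force: [-0.5, -0.1, 0.2]
width: 15.1
grasp_force: 29.3
d [-1.9  0.9 61.7] rot [-0.    -0.001  0.004] t 5.92 j [-0.32  0.23  0.6   1.78 -0.14  1.17  0.52]
top [(array([ 89.5, 147.9]), np.int32(55)), (array([191.1, 198.5]), np.int32(34))]
side [(array([326.5, 105.5]), np.int32(60)), (array([321.2, 160. ]), np.int32(56)), (array([311.6, 349.9]), np.int32(57))]
```

To row units: 107 mm is 21.4, 90 mm is 18.

```bash
echo '[[-0.3,0.2,6,0,0,0],[-0.3,0.2,12,0,0,0],[-0.3,0.2,18,0,0,0],[-0.3,0.2,21.4,0,0,0],[-0.3,0.2,21.4,0,0,0],[-0.3,0.2,21.4,0,0,0],[-0.3,0.2,21.4,0,0,0]]' > path.dat && python3 drive.py path.dat
python3 - <<'E'
from h import *
goal(552.1,-154.9,225,.19)
t=robot.grab_frame("top");s=robot.grab_frame("side")
for n,f in(("top",t),("side",s)):
    cv2.imwrite(f"pics/{n}3.png",f["frame"][...,::-1]); print(n,blobs(f,(135,70,40),(165,255,255))[0])
e=robot.observe()["ee_pos"]; print("tip px, hole px",proj(s,[[*e[:2],e[2]-157],[552.1,-154.9,59],[*e[:2],e[2]-57]]).round(1))
a=cv2.resize(cv2.imread("pics/top3.png")[190:265,330:430],(400,300),interpolation=2);b=cv2.resize(cv2.imread("pics/side3.png")[80:240,270:377],(400,600),interpolation=2)
o=np.zeros((600,800,3),np.uint8);o[:300,:400]=a;o[:,400:]=b;cv2.imwrite("pics/c3.png",o)
E
```

```text
clock: 6.9
ee_pos: [552.5, -157.0, 226.3]
eef_rot: [1.999, 2.42, 0.002]
contact_force: [-0.1, 0.1, -0.2]
width: 15.1
grasp_force: 29.3
d [2.1 0.  1.3] rot [ 0.003  0.001 -0.   ] t 6.9 j [-0.27  0.36  0.57  1.88 -0.23  0.97  0.59]
top [(array([ 89.3, 147.8]), np.int32(56)), (array([191.1, 198.5]), np.int32(34))]
side [(array([326.7, 148. ]), np.int32(51)), (array([320. , 160.6]), np.int32(34)), (array([311.6, 349.9]), np.int32(57))]
tip px, hole px [[326.3 185. ]
 [326.6 189. ]
 [325.2 148.2]]
```

View pics/c3.png

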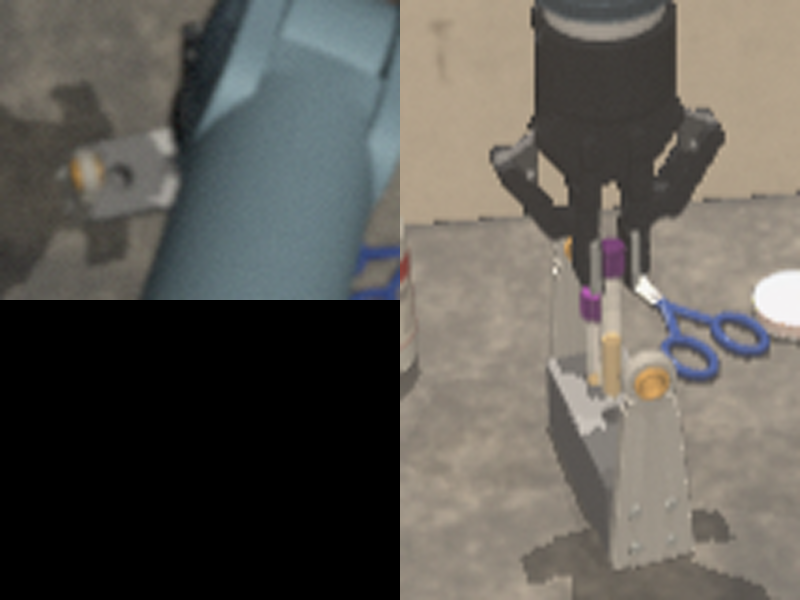

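The side crop shows the tube hanging right over hole 2, its bottom at about (327,185) against a predicted (326,185). Next I'll average the pose noise.

```bash
cat >> h.py <<'E'
def avg(n=6):
    L=[]
    for i in range(n): robot.grab_frame("side");s=robot.observe();L.append(np.r_[s["ee_pos"],s["contact_force"],s["wrist_torque"],s["eef_rot"]*np.sign(s["eef_rot"][1])])
    L=np.array(L);print("mean",L.mean(0).round(3),"sd",L.std(0)[:6].round(2));return L.mean(0)
E
python3 -c "
from h import *
avg()"
```

```text
mean [ 5.51720e+02 -1.56724e+02  2.25320e+02 -1.65000e-01 -3.10000e-02
  4.70000e-02  2.40000e-02 -5.00000e-03  4.00000e-03  2.00000e+00
  2.42200e+00  1.00000e-03] sd [0.16 0.04 0.26 0.59 0.38 0.6 ]
```

To row units: 12 mm is 2.4, 1.8 mm is 0.36.

```bash
echo '[[0.36,0,0,0,0,0],[0.36,0,1.2,0,0,0],[0.36,0,2.4,0,0,0],[0.36,0,3.2,0,0,0],[0.36,0,3.2,0,0,0],[0.36,0,3.2,0,0,0]]' > path.dat && python3 drive.py path.dat
python3 -c "
from h import *
avg(4);goal(552.1,-154.9,169,.19)"
```

```text
clock: 8.05
ee_pos: [551.2, -155.0, 208.9]
eef_rot: [2.001, 2.422, -0.0]
contact_force: [0.4, 0.4, 0.3]
width: 15.3
grasp_force: 29.3
mean [ 5.51320e+02 -1.54989e+02  2.09080e+02 -2.14000e-01  2.50000e-01
  3.16000e-01  3.00000e-03 -5.00000e-03 -2.70000e-02  2.00000e+00
  2.42200e+00  0.00000e+00] sd [0.01 0.01 0.04 0.13 0.52 0.28]
d [-0.1  0.8 40.1] rot [ 0.  0. -0.] t 8.25 j [-0.26  0.38  0.56  1.89 -0.25  0.94  0.6 ]
```

To row units: 37 mm is 7.4, 36 mm is 7.2.

```bash
echo '[[0,0.1,1.6,0,0,0],[0,0.1,3.6,0,0,0],[0,0.1,5.6,0,0,0],[0,0.1,7.2,0,0,0],[0,0.1,7.4,0,0,0],[0,0.1,7.4,0,0,0],[0,0.1,7.4,0,0,0]]' > path.dat && python3 drive.py path.dat
python3 -c "
from h import *
avg(3);goal(552.1,-154.9,169,.19)"
```

```text
clock: 9.12
ee_pos: [552.0, -154.9, 172.3]
eef_rot: [2.0, 2.422, 0.001]
contact_force: [-0.3, -0.1, 0.0]
width: 15.1
grasp_force: 29.3
mean [ 5.51891e+02 -1.54864e+02  1.72249e+02  5.24000e-01  2.40000e-01
 -3.82000e-01 -2.30000e-02 -2.00000e-03 -3.40000e-02  2.00000e+00
  2.42200e+00  1.00000e-03] sd [0.03 0.02 0.02 0.18 0.31 0.35]
d [-0.1  0.2  3.2] rot [0.001 0.    0.   ] t 9.28 j [-0.24  0.44  0.54  1.91 -0.29  0.87  0.63]
```

```bash
echo '[[0,0,0.3,0,0,0],[0,0,0.6,0,0,0],[0,0,0.8,0,0,0],[0,0,0.9,0,0,0],[0,0,0.9,0,0,0]]' > path.dat && python3 drive.py path.dat
python3 -c "
from h import *
avg(2)"
```

```text
clock: 9.9
ee_pos: [552.5, -155.3, 168.7]
eef_rot: [2.0, 2.421, 0.002]
contact_force: [-0.8, -0.0, 5.9]
width: 14.9
grasp_force: 29.7
mean [ 5.52510e+02 -1.55291e+02  1.68744e+02 -7.00000e-01  1.73000e-01
  6.62700e+00  1.90000e-02  3.42000e-01  1.70000e-02  2.00000e+00
  2.42100e+00  2.00000e-03] sd [0.   0.   0.01 0.12 0.06 0.2 ]
```

```bash
echo '[[0,0,-0.2,0,0,0],[0,0,-0.2,0,0,0],[0,0,-0.2,0,0,0],[0,0,-0.2,0,0,0]]' > path.dat && python3 drive.py path.dat 40; echo '[[0,0,-3,0,0,0],[0,0,-8,0,0,0],[0,0,-14,0,0,0],[0,0,-16,0,0,0],[0,0,-16,0,0,0]]' > path.dat && python3 drive.py path.dat
python3 -c "
from h import *
goal(627.7,311.3,245,.19)"
```

```text
clock: 10.5
ee_pos: [551.5, -154.7, 168.1]
eef_rot: [-2.0, -2.422, 0.001]
contact_force: [-0.2, 0.6, 1.3]
width: 39.9
grasp_force: 0.0
clock: 11.12
ee_pos: [552.1, -155.0, 249.4]
eef_rot: [2.0, 2.421, 0.002]
contact_force: [-0.0, 0.5, -0.5]
width: 40.3
grasp_force: 0.0
d [443.6 162.3   4.6] rot [ 0.002  0.    -0.   ] t 11.12 j [-0.29  0.33  0.58  1.86 -0.21  1.01  0.57]
```

To row units: 444 mm is 88.8, 435 mm is 87.

```bash
echo '[[6,2.2,0,0,0,0],[16,5.8,0,0,0,0],[27,9.8,0,0,0,0],[38,14,0,0,0,0],[49,18,0,0,0,0],[60,22,0,0,0,0],[71,26,0,0,0,0],[81,29.6,0,0,0,0],[87,31.8,0,0,0,0],[88.8,32.4,0.8,0,0,0],[88.8,32.4,0.8,0,0,0],[88.8,32.4,0.8,0,0,0]]' > path.dat && python3 drive.py path.dat
python3 - <<'E'
from h import *
t=robot.grab_frame("top");s=robot.grab_frame("side")
for n,f in(("top",t),("side",s)): print(n,blobs(f,(135,70,40),(165,255,255))[0])
print(proj(t,[[552.1,-154.9,115],[559.3,-192.2,115]]).round(1),proj(s,[[552.1,-154.9,114],[559.3,-192.2,114]]).round(1))
avg(3);goal(627.5,311.5,167,.19)
E
```

```text
clock: 12.62
ee_pos: [627.3, 308.4, 243.9]
eef_rot: [2.005, 2.418, -0.004]
contact_force: [0.4, -0.9, 1.0]
width: 39.6
grasp_force: 0.0
top [(array([ 89.6, 147.6]), np.int32(54)), (array([191. , 198.6]), np.int32(36)), (array([391.9, 225.5]), np.int32(33)), (array([376.4, 228.4]), np.int32(30))]
side [(array([311.5, 349.8]), np.int32(55))]
[[376.7 228.9]
 [391.3 226. ]] [[326.  169.5]
 [320.9 159.5]]
mean [ 6.27340e+02  3.09955e+02  2.44778e+02  6.40000e-02  7.89000e-01
  1.14000e-01 -3.00000e-02  1.30000e-02 -8.00000e-03  2.00300e+00
  2.41900e+00  0.00000e+00] sd [0.08 0.41 0.04 0.19 0.64 0.52]
d [ 1.   0.4 77.8] rot [ 0.     0.    -0.002] t 12.88 j [-0.81  0.55  0.41  1.53 -0.23  1.11 -0.16]
```

To row units: 78 mm is 15.6, 72 mm is 14.4.

```bash
echo '[[0,0,4,0,0,0],[0,0,10,0,0,0],[0,0,14.4,0,0,0],[0,0,15.6,0,0,0],[0,0,15.6,0,0,0],[0,0,15.6,0,0,0],[0,0,15.6,0,0,0]]' > path.dat && python3 drive.py path.dat
python3 -c "
from h import *
avg(2);goal(627.5,311.5,167,.19)"
```

```text
clock: 13.75
ee_pos: [627.7, 312.1, 167.8]
eef_rot: [2.0, 2.421, 0.004]
contact_force: [0.6, 0.3, 0.5]
width: 40.0
grasp_force: 0.0
mean [ 6.27424e+02  3.12013e+02  1.67457e+02  5.43000e-01 -4.30000e-02
 -1.10000e-01 -8.00000e-03 -3.60000e-02  9.00000e-03  2.00000e+00
  2.42200e+00  3.00000e-03] sd [0.08 0.02 0.11 0.12 0.36 0.37]
d [-0.5  0.1  0.4] rot [ 0.002 -0.001  0.   ] t 13.85 j [-0.79  0.64  0.38  1.58 -0.27  0.98 -0.14]
```

To row units: -168 mm is -33.6, -165 mm is -33.

```bash
echo '[[0,0,0,0,0,0],[0,0,0,0,0,0],[0,0,0,0,0,0],[0,0,0,0,0,0]]' > path.dat && python3 drive.py path.dat 10 30;echo '[[0,0,-4,0,0,0],[0,0,-10,0,0,0],[0,0,-18,0,0,0],[0,0,-26,0,0,0],[0,0,-33,0,0,0],[0,0,-33.6,0,0,0],[0,0,-33.6,0,0,0]]' > path.dat && python3 drive.py path.dat
python3 -c "
from h import *
goal(544.9,-117.6,334,.19)"
```

```text
clock: 14.35
ee_pos: [627.1, 311.9, 166.7]
eef_rot: [2.001, 2.422, 0.001]
contact_force: [0.3, 0.0, 1.9]
width: 14.9
grasp_force: 29.3
clock: 15.22
ee_pos: [626.6, 311.6, 334.6]
eef_rot: [-2.001, -2.422, 0.0]
contact_force: [1.3, -0.3, 0.1]
width: 15.3
grasp_force: 29.3
d [-406.1 -161.2    0.6] rot [-0. -0. -0.] t 15.22 j [-0.82  0.48  0.43  1.44 -0.2   1.26 -0.19]
```

```bash
echo '[[-6,-2.4,0,0,0,0],[-15,-6,0,0,0,0],[-25,-10,0,0,0,0],[-35,-14,0,0,0,0],[-45,-18,0,0,0,0],[-55,-22,0,0,0,0],[-65,-26,0,0,0,0],[-74,-29.6,0,0,0,0],[-79.2,-31.6,0,0,0,0],[-81.2,-32.2,0,0,0,0],[-81.2,-32.2,0,0,0,0],[-81.2,-32.2,0,0,0,0]]' > path.dat && python3 drive.py path.dat;echo '[[0,0,6,0,0,0],[0,0,12,0,0,0],[0,0,18,0,0,0],[0,0,21.2,0,0,0],[0,0,21.2,0,0,0],[0,0,21.2,0,0,0],[0,0,21.2,0,0,0],[0,0,21.2,0,0,0]]' > path.dat && python3 drive.py path.dat
python3 -c "
from h import *
avg(3);goal(544.9,-117.6,169,.19)"
```

```text
clock: 16.73
ee_pos: [545.9, -115.0, 333.7]
eef_rot: [-1.996, -2.424, 0.0]
contact_force: [-0.3, 0.9, 0.2]
width: 15.1
grasp_force: 29.3
clock: 17.73
ee_pos: [546.0, -117.5, 229.3]
eef_rot: [2.0, 2.421, 0.002]
contact_force: [0.1, 0.9, -0.3]
width: 15.3
grasp_force: 29.3
mean [ 5.45739e+02 -1.17392e+02  2.28934e+02  1.94000e-01 -3.31000e-01
 -3.82000e-01  4.40000e-02  2.30000e-02  9.00000e-03  2.00000e+00
  2.42200e+00  1.00000e-03] sd [0.1  0.04 0.16 0.55 0.66 0.43]
d [-0.1 -0.8 59.7] rot [ 0.001  0.    -0.   ] t 17.88 j [-0.37  0.33  0.6   1.91 -0.23  0.96  0.52]
```

To row units: 22 mm is 4.4, 18 mm is 3.6.

```bash
echo '[[0,-0.14,1.2,0,0,0],[0,-0.14,2.4,0,0,0],[0,-0.14,3.6,0,0,0],[0,-0.14,4.4,0,0,0],[0,-0.14,4.4,0,0,0],[0,-0.14,4.4,0,0,0]]' > path.dat && python3 drive.py path.dat
python3 -c "
from h import *
avg(3);goal(544.9,-117.6,169,.19)"
```

```text
clock: 18.62
ee_pos: [544.9, -117.5, 206.5]
eef_rot: [2.001, 2.422, 0.0]
contact_force: [0.8, -1.1, -0.7]
width: 15.3
grasp_force: 29.3
mean [ 5.44976e+02 -1.17524e+02  2.06612e+02  4.35000e-01 -3.08000e-01
 -3.03000e-01 -1.00000e-03 -9.00000e-03 -5.00000e-03  2.00000e+00
  2.42200e+00  0.00000e+00] sd [0.01 0.02 0.04 0.56 0.23 0.01]
d [-0.1 -0.1 37.7] rot [0.001 0.    0.   ] t 18.77 j [-0.36  0.36  0.59  1.93 -0.25  0.92  0.54]
```

To row units: 38.5 mm is 7.7, 37.5 mm is 7.5.

```bash
echo '[[0,0,1.6,0,0,0],[0,0,3.6,0,0,0],[0,0,5.6,0,0,0],[0,0,6.8,0,0,0],[0,0,7.2,0,0,0],[0,0,7.5,0,0,0],[0,0,7.7,0,0,0],[0,0,7.7,0,0,0],[0,0,7.7,0,0,0]]' > path.dat && python3 drive.py path.dat
python3 -c "
from h import *
avg(2)"
```

```text
clock: 19.9
ee_pos: [545.3, -117.6, 168.6]
eef_rot: [2.0, 2.421, 0.001]
contact_force: [-0.0, -0.1, 4.6]
width: 15.0
grasp_force: 29.7
mean [ 5.45281e+02 -1.17627e+02  1.68573e+02 -2.86000e-01 -1.26000e-01
  5.21400e+00 -5.40000e-02  1.96000e-01  1.60000e-02  2.00000e+00
  2.42100e+00  1.00000e-03] sd [0.   0.   0.   0.4  0.57 0.13]
```

To row units: -1 mm is -0.2.

```bash
echo '[[0,0,-0.2,0,0,0],[0,0,-0.2,0,0,0],[0,0,-0.2,0,0,0],[0,0,-0.2,0,0,0]]' > path.dat && python3 drive.py path.dat 45; echo '[[0,0,-3,0,0,0],[0,0,-8,0,0,0],[0,0,-15,0,0,0],[0,0,-20,0,0,0],[0,0,-20,0,0,0],[0,0,-20,0,0,0]]' > path.dat && python3 drive.py path.dat
python3 - <<'E'
from h import *
t=robot.grab_frame("top");s=robot.grab_frame("side")
for n,f,box in(("top",t,(205,260,100,36)),("side",s,(395,255,40,115))):
    x,y,w,h=box;I=f["frame"][y:y+h,x:x+w];g=cv2.cvtColor(I,cv2.COLOR_RGB2GRAY);print(n,np.percentile(g,[1,5,50,95,99]))
    for nm,m in(("shaft",g>130),("tab",g<50)):
        k,l,st,ce=cv2.connectedComponentsWithStats(m.astype(np.uint8));i=1+np.argmax(st[1:,4]);q=np.argwhere(l==i)[:,::-1]+[x,y]
        rr=cv2.minAreaRect(q.astype(np.float32));b=cv2.boxPoints(rr);e=np.array(sorted([((b[j]+b[(j+1)%4])/2) for j in range(4)],key=lambda m:-np.hypot(*(m-b.mean(0)))))[:2]
        print(n,nm,st[i,4],np.array(rr[1]).round(1),[ray(f,a,5).round(1).tolist() for a in e],"cen",ray(f,q.mean(0),5).round(1))
a=cv2.resize(t["frame"][258:298,205:305],(800,320),interpolation=2);b=cv2.resize(np.rot90(s["frame"][255:370,385:440]),(585,280),interpolation=2)
o=np.zeros((600,800,3),np.uint8);o[:320]=a;o[320:,:585]=b;cv2.imwrite("pics/c4.png",o[...,::-1])
E
```

```text
clock: 20.5
ee_pos: [544.6, -117.4, 168.6]
eef_rot: [-2.0, -2.422, 0.001]
contact_force: [-0.5, -0.9, -0.3]
width: 44.6
grasp_force: 0.0
clock: 21.25
ee_pos: [544.4, -117.3, 268.7]
eef_rot: [-2.0, -2.422, 0.0]
contact_force: [-0.8, -0.3, -0.1]
width: 45.1
grasp_force: 0.0
top [ 51.    54.    87.   149.   211.01]
top shaft 239 [63.3  5.2] [[436.8, 228.6, 5.0], [405.8, 59.3, 5.0]] cen [422.2 152.8   5. ]
top tab 5 [2. 1.] [[437.8, 237.9, 5.0], [432.4, 237.8, 5.0]] cen [434.5 238.1   5. ]
side [ 62.  83. 120. 207. 245.]
side shaft 1359 [92. 33.] [[399.2, 49.8, 5.0], [447.6, 271.6, 5.0]] cen [430.  177.5   5. ]
side tab 11 [10.   0.9] [[455.5, 278.0, 5.0], [438.2, 282.4, 5.0]] cen [446.7 280.1   5. ]
```

View pics/c4.png

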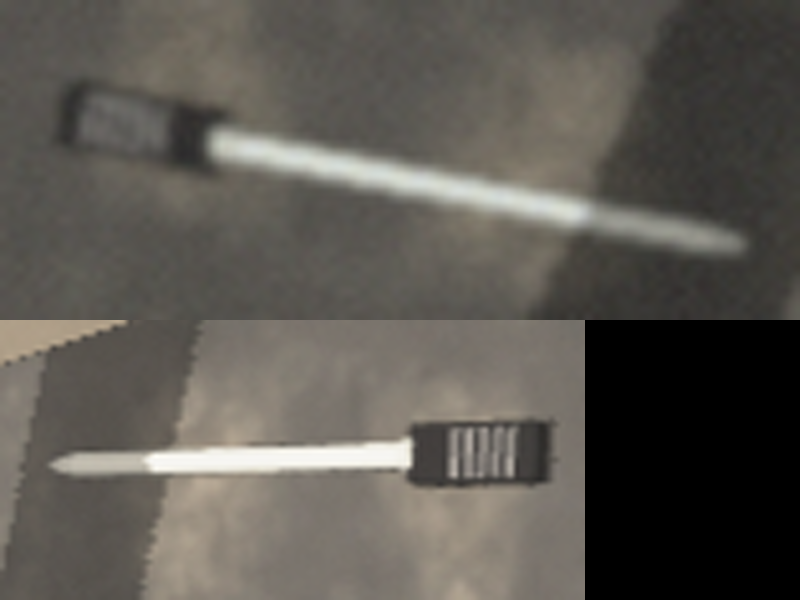

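The crop shows the rod clearly. In the top crop the tab runs from (68,115) to (212,142) and the tip is at (748,245). In the side crop the tab runs x 411 to 550 at y of about 453 and the tip is at (50,464).

```bash
python3 - <<'E'
from h import *
t=robot.grab_frame("top");s=robot.grab_frame("side")
for n,p in(("back",(68,115)),("front",(212,142)),("tip",(748,245))): print("top",n,ray(t,(p[0]/8+204.5,p[1]/8+257.5),5).round(1))
for n,p in(("back",(550,131)),("front",(411,134)),("tip",(50,144))): print("side",n,ray(s,(439.5-p[1]/5.087,p[0]/5.087+254.5),5).round(1))
for n,f in(("top",t),("side",s)): print(n,blobs(f,(135,70,40),(165,255,255))[0])
E
```

```text
top back [446.3 277.2   5. ]
top front [437.1 228.4   5. ]
top tip [401.9  46.4   5. ]
side back [446.2 283.8   5. ]
side front [434.3 225.2   5. ]
side tip [399.4  47.8   5. ]
top [(array([ 89. , 147.4]), np.int32(47))]
side [(array([321.1, 160. ]), np.int32(57)), (array([326.1, 170.2]), np.int32(62))]
```

```bash
python3 -c "
from h import *
goal(440.8,252.5,150,-.192)"
```

```text
d [382.6 -31.2 117.9] rot [-0.002  0.     0.382] t 21.45 j [-0.4   0.28  0.62  1.88 -0.19  1.04  0.49]
```

To row units: 60 mm is 12, -6 mm is -1.2.

```bash
echo '[[6,-0.4,0,0,0,0.03],[16,-1.2,0,0,0,0.08],[26,-2,0,0,0,0.13],[36,-3,4,0,0,0.18],[46,-3.8,8,0,0,0.23],[56,-4.6,12,0,0,0.28],[66,-5.4,16,0,0,0.33],[73,-6,20,0,0,0.365],[76.6,-6.2,23,0,0,0.382],[76.6,-6.2,23.4,0,0,0.382],[76.6,-6.2,23.4,0,0,0.382],[76.6,-6.2,23.4,0,0,0.382]]' > path.dat && python3 drive.py path.dat
python3 -c "
from h import *
avg(3);goal(440.8,252.5,74.5,-.192)"
```

```text
clock: 22.95
ee_pos: [443.3, 251.1, 152.6]
eef_rot: [2.427, 1.994, 0.002]
contact_force: [-0.3, 0.6, -0.7]
width: 44.9
grasp_force: 0.0
mean [4.42972e+02 2.51638e+02 1.52610e+02 1.69000e-01 1.95000e-01 2.17000e-01
 2.70000e-02 3.00000e-03 1.20000e-02 2.42600e+00 1.99500e+00 2.00000e-03] sd [0.15 0.25 0.05 0.4  0.4  0.4 ]
d [ 0.1 -2.1 78. ] rot [ 0.001 -0.001 -0.002] t 23.1 j [-0.96  0.34  0.42  2.07 -0.19  0.77 -0.62]
```

```bash
echo '[[0,-0.4,5,0,0,0],[0,-0.4,10,0,0,0],[0,-0.4,13.2,0,0,0],[0,-0.4,14.8,0,0,0],[0,-0.4,14.8,0,0,0],[0,-0.4,14.8,0,0,0],[0,-0.4,14.8,0,0,0]]' > path.dat && python3 drive.py path.dat
python3 - <<'E'
from h import *
avg(3);goal(440.8,252.5,74.5,-.192)
s=robot.grab_frame("side");cv2.imwrite("pics/c5.png",cv2.resize(s["frame"][240:400,350:490],(525,600),interpolation=2)[...,::-1])
E
```

```text
clock: 23.98
ee_pos: [440.6, 253.5, 78.6]
eef_rot: [-2.424, -1.998, -0.002]
contact_force: [-0.9, -0.3, 0.5]
width: 44.6
grasp_force: 0.0
mean [ 4.40339e+02  2.53453e+02  7.83960e+01 -1.48000e-01 -1.89000e-01
  4.85000e-01  6.00000e-03  5.00000e-03 -4.60000e-02  2.42400e+00
  1.99800e+00  2.00000e-03] sd [0.08 0.03 0.09 0.69 0.18 0.1 ]
d [-0.8  0.7  3.8] rot [ 0.001 -0.001  0.   ] t 24.12 j [-0.92  0.47  0.36  2.09 -0.28  0.62 -0.56]
```

View pics/c5.png

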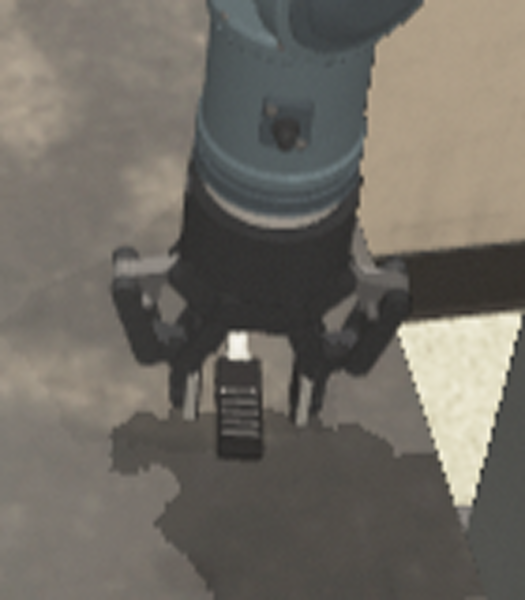

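The tab, at crop x 218–262, lies between the pads at 197 and 297, about 2–3 mm off centre. I'll shift, lower and grip.

To row units: 2 mm is 0.4, 4 mm is 0.8.

```bash
echo '[[0,0.4,0.4,0,0,0],[0,0.5,0.8,0,0,0],[0,0.5,0.8,0,0,0],[0,0.5,0.8,0,0,0],[0,0.5,0.8,0,0,0]]' > path.dat && python3 drive.py path.dat; echo '[[0,0,0,0,0,0],[0,0,0,0,0,0],[0,0,0,0,0,0],[0,0,0,0,0,0]]' > path.dat && python3 drive.py path.dat 15 60
python3 -c "
from h import *
avg(3)"
```

```text
clock: 24.8
ee_pos: [442.5, 252.7, 73.9]
eef_rot: [2.424, 1.998, -0.0]
contact_force: [0.4, -0.9, -0.2]
width: 44.6
grasp_force: 0.0
clock: 25.3
ee_pos: [442.7, 252.8, 74.2]
eef_rot: [-2.424, -1.998, -0.001]
contact_force: [-0.3, -0.6, 3.6]
width: 20.3
grasp_force: 59.6
mean [ 4.42715e+02  2.52796e+02  7.41830e+01 -8.31000e-01 -3.56000e-01
  4.92900e+00 -1.58000e-01  1.87000e-01  1.00000e-03  2.42400e+00
  1.99800e+00  1.00000e-03] sd [0.01 0.01 0.01 0.26 0.69 0.6 ]
```

The rows are not in the units I measure in: shifts go in units of 5 mm. I convert before sending: -133 mm is -26.6, -125 mm is -25.

```bash
echo '[[0,0,-3,0,0,0],[0,0,-9,0,0,0],[0,0,-17,0,0,0],[0,0,-25,0,0,0],[0,0,-26.6,0,0,0],[0,0,-26.6,0,0,0]]' > path.dat && python3 drive.py path.dat
python3 -c "
from h import *
goal(493.9,147.6,207.2,.19)"
```

```text
clock: 26.2
ee_pos: [442.3, 252.8, 207.1]
eef_rot: [-2.424, -1.998, -0.001]
contact_force: [-0.7, 0.4, -0.3]
width: 19.9
grasp_force: 59.2
d [-93.4  70.7  -0.1] rot [ 0.    -0.001 -0.382] t 26.2 j [-1.    0.25  0.45  2.04 -0.14  0.88 -0.67]
```

```bash
echo '[[-1.8,1.4,0,0,0,-0.04],[-4,3,0,0,0,-0.08],[-6.2,4.6,0,0,0,-0.125],[-8.4,6.2,0,0,0,-0.17],[-10.6,7.8,0,0,0,-0.215],[-12.8,9.6,0,0,0,-0.26],[-15,11.2,0,0,0,-0.305],[-17,12.8,0,0,0,-0.345],[-18.6,14.2,0,0,0,-0.382],[-18.6,14.2,0,0,0,-0.382],[-18.6,14.2,0,0,0,-0.382],[-18.6,14.2,0,0,0,-0.382]]' > path.dat && python3 drive.py path.dat
python3 - <<'E'
from h import *
avg(3);goal(493.9,147.6,207.2,.19)
t=robot.grab_frame("top");s=robot.grab_frame("side")
o=np.zeros((600,800,3),np.uint8)
o[:300]=cv2.resize(t["frame"][200:275,240:440],(800,300),interpolation=2)
o[300:,:]=cv2.resize(np.rot90(s["frame"][130:290,290:410]),(800,600),interpolation=2)[150:450]
cv2.imwrite("pics/c6.png",o[...,::-1])
print(proj(t,[[537.7,-80.3,138],[535.2,-67.5,138]]).round(1),proj(s,[[537.7,-80.3,138],[535,-67.5,138]]).round(1))
E
```

```text
clock: 27.7
ee_pos: [493.8, 148.5, 206.3]
eef_rot: [-1.999, -2.423, 0.001]
contact_force: [0.2, 0.2, -0.4]
width: 19.6
grasp_force: 59.2
mean [ 4.94097e+02  1.48409e+02  2.06672e+02  1.78000e-01  5.00000e-02
 -4.17000e-01  3.40000e-02 -5.00000e-03 -1.50000e-02  1.99900e+00
  2.42300e+00 -0.00000e+00] sd [0.1  0.06 0.13 0.34 0.6  0.26]
d [-0.7 -0.5 -0.4] rot [-0.    -0.     0.001] t 27.85 j [-0.77  0.26  0.45  2.02 -0.15  0.89 -0.05]
[[348.  233.6]
 [342.8 234.6]] [[336.7 181.6]
 [338.8 185.4]]
```

View pics/c6.png

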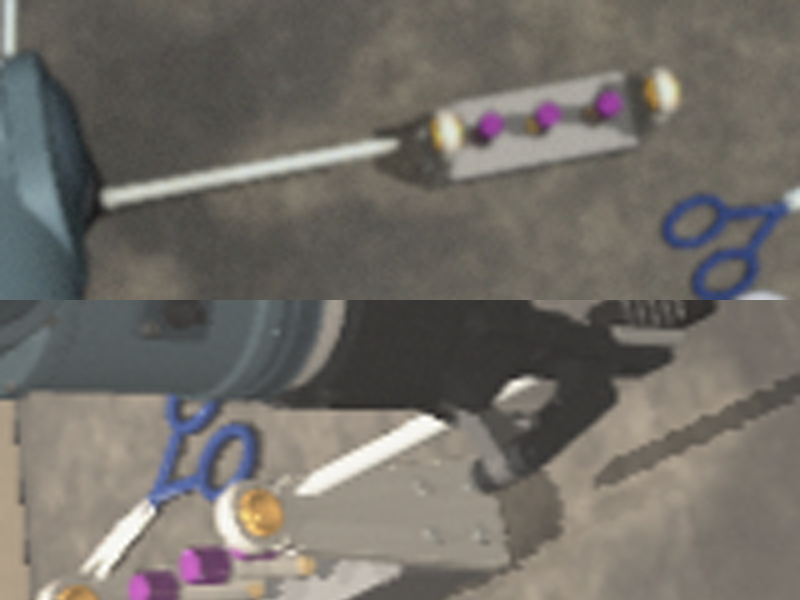

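All three caps stand in the rack. The rod is level and ahead of the left bushing, tip at about top (339,236) and side (341,189). Next I'll measure the rod axis against the bore line in both views.

```bash
cat > rod.py <<'E'
from h import *
P0=np.array([552.1,-154.9,138.]);d=np.array([-np.sin(.19),np.cos(.19),0])
def offs(f,ys,name,show=True):
    "signed pixel offset of the bright shaft from the expected bore line, at rack y positions ys"
    g=cv2.cvtColor(f["frame"],cv2.COLOR_RGB2GRAY).astype(np.float32);out=[]
    for y in ys:
        p,q=proj(f,[P0+d*y,P0+d*(y+5)]);u=(q-p)/np.linalg.norm(q-p);n=np.array([-u[1],u[0]]);k=np.arange(-9,9.01,.1)
        m=(p+k[:,None]*n).astype(np.float32);v=cv2.remap(g,m[:,0].copy(),m[:,1].copy(),cv2.INTER_LINEAR).ravel()
        i=np.argmax(v);th=(v[i]+np.median(v))/2;a=i
        while a>0 and v[a-1]>th:a-=1
        b=i
        while b<len(v)-1 and v[b+1]>th:b+=1
        # px -> how offset moves with world x' (rack x) and z
        ex=np.array([np.cos(.19),np.sin(.19),0]);J=[((proj(f,P0+d*y+e)-p)[0])@n for e in(ex,np.array([0,0,1.]))]
        out.append((y,(k[a]+k[b])/2,k[b]-k[a],*J))
    return np.array(out)
def solve(ysT,ysS):
    t=robot.grab_frame("top");s=robot.grab_frame("side");A=np.vstack([offs(t,ysT,"t"),offs(s,ysS,"s")])
    print(A.round(2))
    # model: dx=a0+a1*(y-100)/100, dz likewise
    yy=(A[:,0]-100)/100;M=np.c_[A[:,3],A[:,3]*yy,A[:,4],A[:,4]*yy]
    r=least_squares(lambda x:M@x-A[:,1],np.zeros(4),loss="soft_l1",f_scale=.3)
    print("rod minus bore line at y=100: dx %.2f z %.2f ; slope per 100mm dx %.2f dz %.2f"%(r.x[0],r.x[2],r.x[1],r.x[3]),"res",r.fun.round(2))
E
python3 -c "
from rod import *
solve([110,130,150,170,190,210,230,250],[108,115,122,129,135])"
```

```text
[[ 1.10e+02  5.00e-02  2.90e+00  4.00e-01  3.00e-02]
 [ 1.30e+02  1.50e-01  3.50e+00  4.00e-01  3.00e-02]
 [ 1.50e+02  2.00e-01  3.00e+00  4.00e-01  3.00e-02]
 [ 1.70e+02  2.50e-01  3.30e+00  4.10e-01  3.00e-02]
 [ 1.90e+02  2.00e-01  3.20e+00  4.10e-01  3.00e-02]
 [ 2.10e+02  2.50e-01  3.50e+00  4.10e-01  3.00e-02]
 [ 2.30e+02  2.00e-01  3.40e+00  4.10e-01  3.00e-02]
 [ 2.50e+02  3.00e-01  3.60e+00  4.10e-01  3.00e-02]
 [ 1.08e+02 -4.50e-01  2.90e+00  4.60e-01 -1.70e-01]
 [ 1.15e+02 -4.00e-01  3.80e+00  4.70e-01 -1.70e-01]
 [ 1.22e+02 -5.50e-01  3.90e+00  4.70e-01 -1.70e-01]
 [ 1.29e+02 -5.50e-01  3.90e+00  4.70e-01 -1.80e-01]
 [ 1.35e+02 -5.50e-01  3.90e+00  4.70e-01 -1.80e-01]]
rod minus bore line at y=100: dx 0.05 z 2.39 ; slope per 100mm dx 0.06 dz 2.95 res [ 0.06 -0.01 -0.04 -0.06  0.01 -0.01  0.06 -0.01  0.02 -0.06  0.05  0.01
 -0.02]
```

To row units: -6 mm is -1.2, -0.5 mm is -0.1.

```bash
echo '[[-1.2,0,-0.1,0,0,0],[-2.8,0,-0.1,0,0,0],[-4.4,0,-0.1,0,0,0],[-5.8,0,-0.1,0,0,0],[-6.8,0,-0.1,0,0,0],[-7.2,0,-0.1,0,0,0],[-7.2,0,-0.1,0,0,0],[-7.2,0,-0.1,0,0,0]]' > path.dat && python3 drive.py path.dat
python3 -c "
from rod import *
avg(3);solve([95,110,130,150,170,190,210],[80,85,90,95,100])
P=robot.observe()['ee_pos']-P0;print('rack y',P@d,'x',P@[np.cos(.19),np.sin(.19),0])"
```

```text
clock: 29.05
ee_pos: [501.2, 112.9, 207.3]
eef_rot: [-2.0, -2.423, -0.0]
contact_force: [-0.2, 0.6, -0.4]
width: 20.0
grasp_force: 59.2
mean [ 5.01171e+02  1.12874e+02  2.07351e+02 -9.00000e-03  1.93000e-01
 -8.11000e-01  5.00000e-02  4.60000e-02 -1.10000e-02  2.00000e+00
  2.42300e+00  0.00000e+00] sd [0.   0.03 0.01 0.12 0.4  0.32]
[[ 9.5e+01  1.5e-01  3.3e+00  4.0e-01  3.0e-02]
 [ 1.1e+02  1.5e-01  3.1e+00  4.0e-01  3.0e-02]
 [ 1.3e+02  3.0e-01  3.4e+00  4.0e-01  3.0e-02]
 [ 1.5e+02  3.0e-01  3.2e+00  4.0e-01  3.0e-02]
 [ 1.7e+02  2.5e-01  3.3e+00  4.1e-01  3.0e-02]
 [ 1.9e+02  3.0e-01  3.0e+00  4.1e-01  3.0e-02]
 [ 2.1e+02  3.0e-01  3.4e+00  4.1e-01  3.0e-02]
 [ 8.0e+01 -4.0e-01  3.8e+00  4.6e-01 -1.7e-01]
 [ 8.5e+01 -5.0e-01  3.8e+00  4.6e-01 -1.7e-01]
 [ 9.0e+01 -5.0e-01  3.8e+00  4.6e-01 -1.7e-01]
 [ 9.5e+01 -4.5e-01  3.5e+00  4.6e-01 -1.7e-01]
 [ 1.0e+02 -5.5e-01  3.9e+00  4.6e-01 -1.7e-01]]
rod minus bore line at y=100: dx 0.16 z 3.52 ; slope per 100mm dx 0.07 dz 2.94 res [ 0.03  0.05 -0.08 -0.05  0.02 -0.    0.03 -0.03  0.05  0.02 -0.06  0.02]
rack y 272.4401608896376 x 0.5409623266826676
```

To row units: -30 mm is -6, -6 mm is -1.2.

```bash
echo '[[-1.2,-0.06,0,0,0,0],[-2.4,-0.06,0,0,0,0],[-3.6,-0.06,0,0,0,0],[-4.8,-0.06,0,0,0,0],[-6,-0.06,0,0,0,0],[-6,-0.06,0,0,0,0],[-6,-0.06,0,0,0,0]]' > path.dat && python3 drive.py path.dat
python3 -c "
from rod import *
avg(4)"
```

```text
clock: 30.18
ee_pos: [506.6, 83.2, 207.4]
eef_rot: [-2.0, -2.422, -0.0]
contact_force: [-0.6, -0.3, 0.4]
width: 20.1
grasp_force: 59.2
mean [ 5.06539e+02  8.33600e+01  2.07341e+02 -2.39000e-01  3.42000e-01
 -4.97000e-01  3.10000e-02 -2.00000e-03  4.00000e-03  2.00000e+00
  2.42300e+00  0.00000e+00] sd [0.01 0.03 0.   0.58 0.13 0.36]
```

To row units: -80 mm is -16, -8 mm is -1.6.

```bash
echo '[[-1.6,0,0,0,0,0],[-3.6,0,0,0,0,0],[-5.6,0,0,0,0,0],[-7.6,0,0,0,0,0],[-9.6,0,0,0,0,0],[-11.6,0,0,0,0,0],[-13.6,0,0,0,0,0],[-15.2,0,0,0,0,0],[-16,0,0,0,0,0],[-16,0,0,0,0,0],[-16,0,0,0,0,0]]' > path.dat && python3 drive.py path.dat
python3 - <<'E'
from rod import *
avg(4);solve([-30,-15,0,15,30,45,95,110,125,140],[-30,-20,-10,0,10,20,30,85,90])
P=robot.observe()['ee_pos']-P0;print('rack y',P@d,'x',P@[np.cos(.19),np.sin(.19),0])
t=robot.grab_frame("top");s=robot.grab_frame("side")
o=np.zeros((600,800,3),np.uint8)
o[:300]=cv2.resize(t["frame"][205:250,310:430],(800,300),interpolation=2)
o[300:,:]=cv2.resize(np.rot90(s["frame"][120:220,290:365]),(800,600),interpolation=2)[150:450]
cv2.imwrite("pics/c7.png",o[...,::-1])
E
```

```text
clock: 31.75
ee_pos: [521.6, 4.9, 207.3]
eef_rot: [-2.0, -2.423, -0.0]
contact_force: [0.1, 0.0, -0.9]
width: 20.2
grasp_force: 59.2
mean [ 5.21661e+02  4.92600e+00  2.07324e+02  2.40000e-02  2.80000e-01
 -1.05900e+00  3.80000e-02 -3.00000e-03  2.10000e-02  2.00000e+00
  2.42300e+00  0.00000e+00] sd [0.02 0.06 0.02 0.48 0.19 0.46]
[[-3.00e+01  5.00e-02  2.50e+00  4.00e-01  3.00e-02]
 [-1.50e+01  2.00e-01  2.40e+00  4.00e-01  3.00e-02]
 [ 0.00e+00  1.50e-01  2.30e+00  4.00e-01  3.00e-02]
 [ 1.50e+01  2.50e-01  2.30e+00  4.00e-01  3.00e-02]
 [ 3.00e+01  2.00e-01  2.20e+00  4.00e-01  3.00e-02]
 [ 4.50e+01  2.00e-01  2.20e+00  4.00e-01  3.00e-02]
 [ 9.50e+01 -5.00e-01  2.20e+00  4.00e-01  3.00e-02]
 [ 1.10e+02 -2.70e+00  4.80e+00  4.00e-01  3.00e-02]
 [ 1.25e+02 -9.00e-01  2.80e+00  4.00e-01  3.00e-02]
 [ 1.40e+02  8.20e+00  1.60e+00  4.00e-01  3.00e-02]
 [-3.00e+01 -5.50e-01  2.90e+00  4.30e-01 -1.60e-01]
 [-2.00e+01 -6.70e+00  2.80e+00  4.30e-01 -1.60e-01]
 [-1.00e+01 -5.50e-01  3.90e+00  4.30e-01 -1.60e-01]
 [ 0.00e+00 -5.00e-01  4.00e+00  4.40e-01 -1.60e-01]
 [ 1.00e+01 -5.00e-01  3.80e+00  4.40e-01 -1.60e-01]
 [ 2.00e+01  3.50e-01  2.50e+00  4.40e-01 -1.60e-01]
 [ 3.00e+01  8.70e+00  6.00e-01  4.40e-01 -1.70e-01]
 [ 8.50e+01  3.05e+00  5.30e+00  4.60e-01 -1.70e-01]
 [ 9.00e+01  3.50e+00  4.60e+00  4.60e-01 -1.70e-01]]
rod minus bore line at y=100: dx 0.61 z -20.62 ; slope per 100mm dx 0.45 dz -23.36 res [ 0.29  0.05  0.01 -0.18 -0.22 -0.31  0.08  2.19  0.3  -8.9  -1.    5.54
 -0.22  0.12  0.52  0.08 -7.86  0.12 -0.11]
rack y 162.46929530733345 x 0.2619949804343374
```

View pics/c7.png

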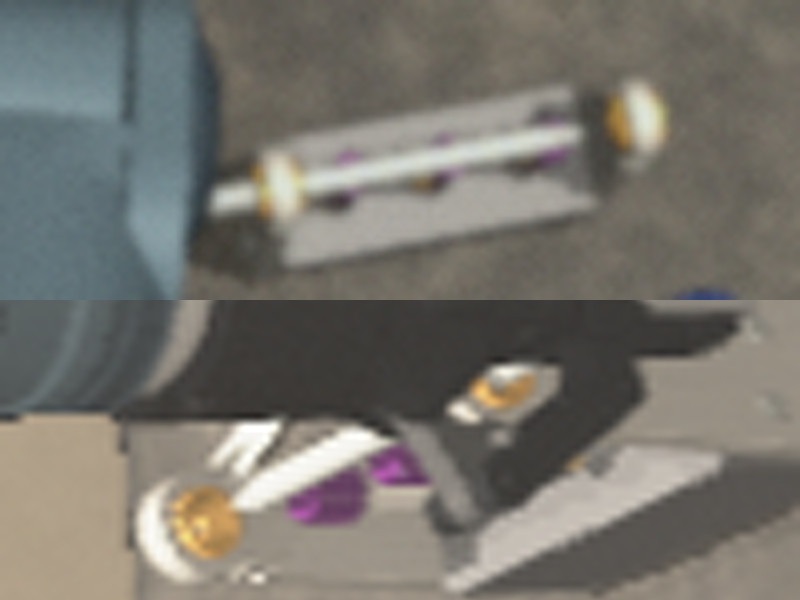

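The rod is through the left bushing and over the caps, tip at about top crop (580,132), in line with the right bushing at (640,117). I'll continue gently.

```bash
echo '[[-0.8,0,0,0,0,0],[-1.8,0,0,0,0,0],[-2.8,0,0,0,0,0],[-3.8,0,0,0,0,0],[-4.6,0,0,0,0,0],[-5,0,0,0,0,0],[-5,0,0,0,0,0],[-5,0,0,0,0,0]]' > path.dat && python3 drive.py path.dat
python3 -c "
from rod import *
avg(4)"
```

```text
clock: 33.15
ee_pos: [526.4, -19.9, 207.4]
eef_rot: [-2.0, -2.422, -0.0]
contact_force: [0.2, -0.0, -0.1]
width: 20.0
grasp_force: 59.2
mean [ 5.26427e+02 -1.98580e+01  2.07359e+02  2.61000e-01 -1.81000e-01
 -5.39000e-01  4.70000e-02 -1.50000e-02  3.10000e-02  2.00000e+00
  2.42300e+00  0.00000e+00] sd [0.01 0.03 0.01 0.2  0.35 0.37]
```

```bash
echo '[[-0.8,0,0,0,0,0],[-1.8,0,0,0,0,0],[-2.8,0,0,0,0,0],[-3.8,0,0,0,0,0],[-4.6,0,0,0,0,0],[-5.2,0,0,0,0,0],[-5.2,0,0,0,0,0],[-5.2,0,0,0,0,0]]' > path.dat && python3 drive.py path.dat
python3 - <<'E'
from rod import *
avg(6)
P=robot.observe()['ee_pos']-P0;print('rack y',P@d,'x',P@[np.cos(.19),np.sin(.19),0])
t=robot.grab_frame("top");s=robot.grab_frame("side")
o=np.zeros((600,800,3),np.uint8)
o[:300]=cv2.resize(t["frame"][205:250,310:430],(800,300),interpolation=2)
o[300:,:]=cv2.resize(np.rot90(s["frame"][120:220,290:365]),(800,600),interpolation=2)[150:450]
cv2.imwrite("pics/c8.png",o[...,::-1])
E
```

```text
clock: 34.35
ee_pos: [531.3, -45.4, 207.3]
eef_rot: [-2.0, -2.422, -0.0]
contact_force: [-0.2, -0.1, -1.1]
width: 19.9
grasp_force: 59.2
mean [ 5.31335e+02 -4.54100e+01  2.07344e+02  3.88000e-01  2.00000e-01
 -1.12400e+00  5.80000e-02  1.40000e-02  0.00000e+00  2.00000e+00
  2.42200e+00  0.00000e+00] sd [0.01 0.05 0.01 0.2  0.34 0.43]
rack y 111.36545176494063 x 0.2586891265484723
```

View pics/c8.png

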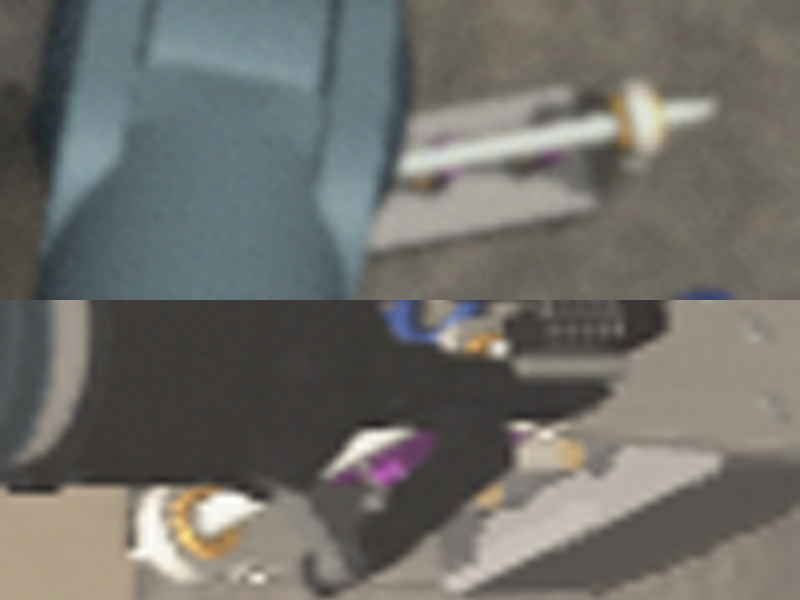

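The tip shows about 19 mm beyond the right bushing (top crop (715,103)) with the contact force near zero, so I'm handing in.

```bash
python3 -c "
from cell import robot
print(robot.job_done())"
```

```text
the job is handed in; nothing more can be done
None
```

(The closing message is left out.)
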